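# Open the ultrasonic cleaner by its lid key and put the basket on the drain tray

### The job

The bench's ultrasonic cleaner has been drained after its run. Press down the blue key in front of its lid to release the catch, and let the sprung lid swing fully open by itself, with neither hand nor arm touching the lid at any time. Then lift the basket out by its handle, keep it upright with the bangle lying in it, set it down (do not drop it) on the floor of the steel drain tray and let go, leaving the lid open and the other things on the bench where they are.

Things in the scene. Friction and masses are not known exactly. Their poses are not given: they have to be found in the camera images.
- cleaner: White ultrasonic cleaner, fixed to the bench, 227 mm deep (x) x 200 wide (y), tank rim 112 mm high. Origin on the bench, under the middle of its width; own -x is the front (controls), +x the back (lid hinge), z up. The front part (x -122 to -46 mm) is a low deck 90 mm high that carries the blue key; behind it the lid covers x -46 to 92 mm, y +-85 mm and, shut, rises to 157 mm.
- tank_floor (a point): Centre of the floor of the cleaner's empty rectangular tank, 50 mm above the bench, at cleaner x = +20 mm, y = 0. The tank is 100 mm (x) x 138 mm (y) inside and 62 mm deep. Axes are the cleaner's.
- key (a joint): Angle (rad) of the blue lid key, a sprung rocker on a cross pin just in front of the lid: 0 at rest, 0.24 hard down; the lid is let go between 0.13 and 0.18. Pressed straight down at point key_top the catch gives way after 4 to 7 mm at about 3 N, and the key bottoms after about 9 mm at about 4 N; nearer its front edge it goes deeper and easier.
- key_top (a point): Middle of the blue key's top face, 112 mm above the bench at rest, 48 mm in front of the lid's front wall (cleaner x = -94 mm). The face is 52 mm (x) x 80 mm (y): it reaches 24 mm to the front and 28 mm to the back from here; from 31 mm behind this point on stands the catch's upright hook, 24 mm wide and 11 mm higher. Axes as the cleaner's while at rest.
- lid (a joint): Opening angle (rad) of the lid about its hinge at the back (cleaner x = +92 mm, 113 mm above the bench): 0 shut, about 0.01 latched, 1.95 (112 degrees, leaning backwards) fully open. Once released, a damped spring swings it up and back in about 1.5 s and holds it open; it pushes with 1 to 3 N at its front edge.
- lid_front (a point): Middle of the upper front edge of the lid, a clear dome in a white frame, 138 mm from hinge to front, 170 mm wide, 44 mm high. Shut, this point lies at cleaner x = -46 mm, 155 mm above the bench; as the lid opens it first rises nearly straight up, on an arc of 144 mm radius about the hinge.
- basket_handle (a point): Grip centre of the basket's black handle: a level bar 58 mm long along the basket's x, 12 mm wide (y: close the fingers on this) and 7 mm thick, 130 mm above the bench at first. Axes are the basket's: an open steel box 84 mm (x) x 122 mm (y), walls 45 mm high, about 180 g, its underside 80 mm below this point. It starts on the tank floor, parallel to the tank.
- basket_floor (a point): Centre of the upper face of the basket's 3 mm thick floor; axes are the basket's, z up.
- bangle_center (a point): Centre of the loose brass bangle, 66 mm outside diameter, 10 mm high, 60 g, lying flat on the basket's floor.
- tray: Stainless drain tray, fixed to the bench, 165 mm (x) x 210 mm (y), with a 14 mm high, 4 mm thick rim. Origin at the centre of its underside, on the bench.
- tray_floor (a point): Centre of the tray's inner floor, 4 mm above the bench, 157 mm (x) x 202 mm (y) inside the rim; axes are the tray's.
- pliers: Bystander: pliers, 150 mm long, black handles, lying on the bench. Leave alone.
- flat_file: Bystander: file with a wooden handle, 190 mm long, lying on the bench. Leave alone.
- bowl: Bystander: dark wooden bowl, 104 mm across, 42 mm high. Leave alone.
- clay_cup: Bystander: terracotta cup, 60 mm across, 70 mm high. Leave alone.

How it is judged:
On the way, in this order (a step that is already met when the one before it is completed fails the run):
1. the catch is released and the lid has sprung fully open (over 1.8 rad) (value of joint lid above 1.8 rad), for 0.2 s.
2. the basket is lifted out of the tank, its underside above the tank rim (z of basket_floor in the frame of cleaner above 0.118 m), for 0.1 s.
At the end, for the whole second after the job is handed in: The lid is still open (over 1.7 rad); the basket, let go and at rest, stands upright (within 0.06 rad) and flat on the drain tray's floor inside its rim (its floor centre under 65 mm from the tray's centre), with the bangle lying flat on the basket's floor (value of joint lid above 1.7 rad and z of basket_floor in the frame of tray_floor between 0 and 0.007 m and horizontal distance between basket_floor and tray_floor below 0.065 m and angle between basket_floor's own z axis and vertical below 0.06 rad and z of bangle_center in the frame of basket_floor between 0 and 0.012 m and horizontal distance between bangle_center and basket_floor below 0.04 m and linear speed of basket below 0.02 m/s); the robot touches nothing.
It fails at once if the hand or arm touches the lid (over 1 N), shut, swinging or open (contact force between any of the fingers, the arm and lid above 1 N).
It fails at once if the basket is tipped by more than 0.6 rad (angle between basket_floor's own z axis and vertical above 0.6 rad).
It fails at once if the basket is dropped (falls free of the fingers faster than 0.5 m/s) (contact force between the fingers and basket below 0.05 N and linear speed of basket above 0.5 m/s).
It fails at once if a bystander is moved by more than 30 mm (distance of any of pliers, flat_file, bowl, clay_cup from where it was at the start of the episode above 0.03 m).
It also fails if it takes over 51 s, if anything falls off the work surface, if the arm or the gripper's body presses on something with over 40 N, if the wrist force passes 120 N, or if a joint passes its speed limit or range.

### The arm

A 7-joint arm with a two-finger parallel gripper is mounted at the origin on the work surface. World frame = base frame: x ahead of the robot, y to its left, z up, the work surface at z = 0. Lengths are in m, angles in rad, forces in N, time in s.
With the tool pointing down it reaches from about 0.4 to 0.85 m from the base axis. Payload 10.4 kg.
Tool frame: the origin (TCP) lies on the centre line of the jaws, within the pads' length; the fingertips stand 17 mm ahead of it and the grasp point (between the pads) lies 2 mm behind it; z points along the fingers, y is the line along which they close (so a half turn about z gives the same grasp; the last joint's range is limited). The gripper opens to 85 mm and grips with 20 to 120 N. Pads are 22 mm wide; open, the fingers measure 114 mm over their backs; the gripper's body (76 mm by 85 mm) begins 54 mm behind the grasp point. The pads swing forward as they close: fully open they stand 13 mm farther back than shut.
Start: joints at [1.324, 0.332, -0.065, 1.46, 0.022, 1.35, -0.088], TCP at [0.139, -0.609, 0.248] pointing down, gripper open.
Joint ranges: [-2.6, 2.6], [-0.5, 2.12], [-1.47, 1.34], [0.16, 2.42], [-1.27, 4.41], [0.06, 2.06], [-2.6, 2.6]. Speed limits (rad/s): [2.22, 2.22, 2.79, 2.79, 3.14, 3.14, 3.14].

### API

Orientations are given as a unit quaternion [x, y, z, w].
In Python, from workcell import sensors, imaging, order, spotter gives the robot as it stands. The module is installed in compiled form; this text tells all that it offers.
- The arm moves only by the shell command python3 -m inch 'ROWS' [FORCE]. ROWS is JSON, a list that holds one entry, the list of rows, each a list of 7 numbers: the shift along the tool's x, y, z in m, then the turn, a rotation vector about the tool's x, y, z in rad, then the closure, from -1 (fully open) to 1 (shut). In form: [[[x, y, z, ax, ay, az, hand], ...]]. A call has 1 to 10 rows; each row is the pose to reach, as a shift and turn from the pose commanded when the call began, along the tool's axes at that moment; what a row does not reach only later rows make up. A row lasts 1/10 s, in which the tool goes at most 50 mm and 8.59 degrees, less where a joint would pass 70% of its speed; a pose out of reach is approached as far as the arm can. A call with a gripper value outside its range is refused whole. The fingers move at their own pace and stop on an object; FORCE is the grip in N (left out, the last holds). Time passes only in rows, so rows that repeat a pose let the fingers close. It gives the time, the measured TCP pose, the force, the opening and the grip force at its end, in the units of the state.
- sensors.get_obs(): the state, without advancing time (a new reading comes with each control period).
- imaging.camera(name): name is "side" or "top"; returns the picture (480x640x3 uint8, blue, green, red); there is no depth.
- imaging.calibration(name): a dict with "mtx" (3x3 intrinsics, pixels), "R" (3x3) and "t" (3): a world point X has camera coordinates R X + t. Camera axes: x right, y down, z forward; pixel columns grow to the right and rows downward; lengths in m; the calibration is good to about 2 mm. A picture is of the moment at which its call begins. calibration takes no time and is no camera call.
- order.hand_in(): hands the job in; it is judged then, once.
Trained networks look in the newest picture that a camera, given by its name, has taken for a name from the list of things; names that differ only in an ending like _2 or _b are one class to them, and where a whole thing is asked for, a point or a joint stands for the part that bears it (a point fixed in the world has none). Each returns a list of dicts, best first, with "conf" (0 to 1); they miss things now and then, are a little off and sometimes report something else, mostly with a low value. They report only what shows in the picture. A call takes as long as a camera call.
- spotter.look_for(label, camera): "pixel" ([column, row] in pixels, amid what is visible of it).
The state is a dict: "clock": time; "joint_pos": joint angles; "joint_velocities": joint speeds; "tau": joint torques, N m; "position": TCP position; "ee_rot": TCP orientation; "ft_force": force on the tool from outside, world axes, zero at the start; "torque": the same for the moment, N m; "grip_width": opening from 0.0 (shut) to 1.0 (fully open); "grasp_force": force on a finger pad.
Only numpy, scipy, OpenCV 4.12 (cv2) and the standard library are available. Lean on these libraries where they do the work, as an engineer would, in place of code of your own. Each camera call takes 0.05 s, during which the arm holds its last target. There are 200 camera calls.

## Working session

There is one attempt and no reset: what is moved stays moved. The work goes in short steps, Python scripts to look and compute and a shell command to move; the robot and the scene stay as the last step left them, time stands still between calls to the robot, and variables do not carry over. Pictures are saved under pics/ and viewed, at most 10 in all, crops included, and the job is handed in when it is done.

```bash
mkdir -p pics; python3 - <<'E'
from workcell import sensors, imaging
import cv2, numpy as np
o=sensors.get_obs(); print({k:np.round(v,3).tolist() for k,v in o.items()})
for n in("top","side"):
    cv2.imwrite(f"pics/{n}0.png",imaging.camera(n)); c=imaging.calibration(n); print(n,c)
E
```

```text
{'clock': 0.0, 'joint_pos': [1.324, 0.333, -0.065, 1.461, 0.022, 1.35, -0.089], 'joint_velocities': [-0.001, 0.0, 0.0, 0.0, 0.001, -0.001, 0.002], 'tau': [-0.001, -62.545, 0.048, -39.161, 0.016, 0.01, 0.0], 'position': [0.139, -0.609, 0.248], 'ee_rot': [0.994, 0.112, -0.0, -0.001], 'ft_force': [0.579, -0.024, -0.159], 'torque': [-0.002, -0.021, -0.01], 'grasp_force': 0.0, 'grip_width': 1.004}
top {'mtx': array([[621.45078421,   0.        , 319.58925587],
       [  0.        , 621.45078421, 236.09566858],
       [  0.        ,   0.        ,   1.        ]]), 'R': array([[ 0.02498587, -0.99966723, -0.00641357],
       [-0.99766599, -0.024527  , -0.06372594],
       [ 0.06354743,  0.00799085, -0.99794683]]), 't': array([0.00323836, 0.61907286, 1.43883529])}
side {'mtx': array([[498.2234799 ,   0.        , 325.24291624],
       [  0.        , 498.2234799 , 239.90876324],
       [  0.        ,   0.        ,   1.        ]]), 'R': array([[-0.87878247, -0.47716275,  0.00755478],
       [-0.28402373,  0.51022885, -0.81178633],
       [ 0.38349953, -0.71552934, -0.58390571]]), 't': array([0.53201822, 0.24260191, 0.94314949])}
```

View pics/top0.png

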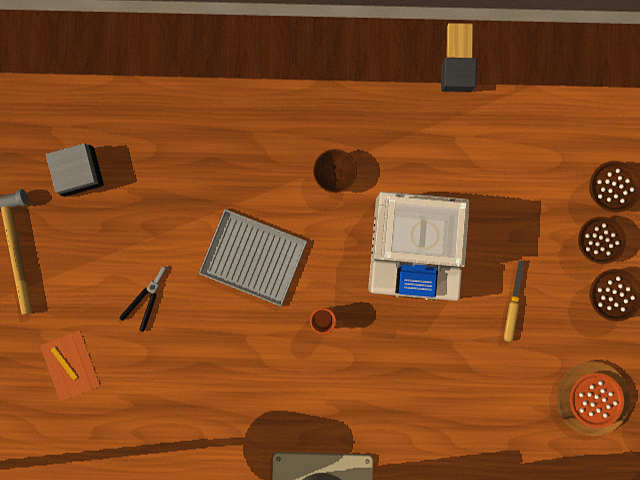

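View pics/side0.png

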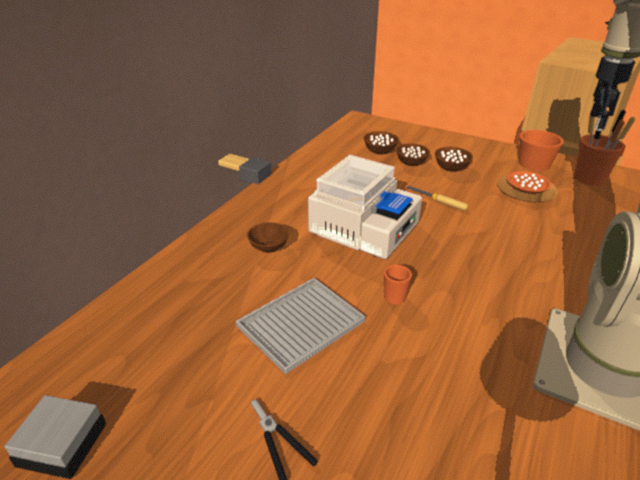

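The top view shows the cleaner at about (418,245) with the key at (418,282), the handle at (423,233) and the tray at (255,257). The cup is at (323,320), the bowl at (335,170), the file at (513,300) and the pliers at (148,300). I'll measure these next.

```bash
cat > h.py <<'E'
import numpy as np, cv2
from workcell import sensors, imaging, spotter
def ray(n,px,z):
    c=imaging.calibration(n); R,t=c["R"],c["t"]
    d=R.T@np.linalg.solve(c["mtx"],[px[0],px[1],1]); o=-R.T@t
    return o+d*(z-o[2])/d[2]
def proj(n,X):
    c=imaging.calibration(n); p=c["mtx"]@(c["R"]@np.asarray(X)+c["t"]); return p[:2]/p[2]
def tri(pa,pb):
    A=[];b=[]
    for n,px in(("top",pa),("side",pb)):
        c=imaging.calibration(n);R,t=c["R"],c["t"]
        d=R.T@np.linalg.solve(c["mtx"],[px[0],px[1],1]);d/=np.linalg.norm(d);P=np.eye(3)-np.outer(d,d)
        A.append(P);b.append(P@(-R.T@t))
    return np.linalg.lstsq(np.vstack(A),np.hstack(b),rcond=None)[0]
E
python3 - <<'E'
from h import *
im=cv2.imread("pics/top0.png"); s=cv2.imread("pics/side0.png")
def blob(im,m,roi):
    x0,y0,x1,y1=roi; k=np.zeros(im.shape[:2],np.uint8); k[y0:y1,x0:x1]=m[y0:y1,x0:x1]
    c=max(cv2.findContours(k,0,2)[0],key=cv2.contourArea); return c
hsv=cv2.cvtColor(im,cv2.COLOR_BGR2HSV)
blue=cv2.inRange(hsv,(100,120,40),(130,255,255))
c=blob(im,blue,(360,180,480,310)); b=cv2.boxPoints(cv2.minAreaRect(c))
print("key px",b); W=np.array([ray("top",p,.112) for p in b]);print(W.round(4),W.mean(0), np.linalg.norm(np.diff(W,axis=0),axis=1))
g=cv2.inRange(hsv,(0,0,60),(180,70,255))
c=blob(im,g,(180,190,325,320)); b=cv2.boxPoints(cv2.minAreaRect(c))
W=np.array([ray("top",p,.014) for p in b]);print("tray",b,W.round(4),W.mean(0), np.linalg.norm(np.diff(W,axis=0),axis=1))
imaging.camera("top")
for l in("key_top","basket_handle","bangle_center","lid","cleaner","tray","clay_cup","bowl"):
    r=spotter.look_for(l,"top")
    print(l,[(np.round(q["pixel"],1).tolist(),round(q["conf"],2)) for q in r[:2]])
crop=cv2.resize(im[180:310,350:490],None,fx=4.5,fy=4.5,interpolation=cv2.INTER_CUBIC);cv2.imwrite("pics/crop1.png",crop)
E
```

```text
key px [[397.80338 293.16397]
 [400.56564 262.77872]
 [437.26236 266.11478]
 [434.5001  296.50003]]
[[ 0.4923 -0.156   0.112 ]
 [ 0.5587 -0.161   0.112 ]
 [ 0.5534 -0.2413  0.112 ]
 [ 0.4871 -0.2361  0.112 ]] [ 0.52287812 -0.19861024  0.112     ] [0.06663213 0.08053255 0.06658679]
tray [[198.24973 273.45526]
 [223.92046 208.11163]
 [306.68286 240.62543]
 [281.01215 305.96906]] [[0.5242 0.3015 0.014 ]
 [0.6799 0.2465 0.014 ]
 [0.6077 0.0488 0.014 ]
 [0.4531 0.1048 0.014 ]] [0.56624597 0.17539954 0.014     ] [0.16514408 0.21053324 0.16444716]
key_top [([414.7, 281.8], 0.84)]
basket_handle []
bangle_center [([510.2, 309.5], 0.66), ([416.1, 246.4], 0.18)]
lid [([420.9, 231.9], 0.72)]
cleaner [([416.0, 250.4], 0.66), ([254.1, 255.1], 0.39)]
tray [([252.1, 255.8], 0.89), ([150.4, 302.2], 0.47)]
clay_cup [([321.4, 319.7], 0.8)]
bowl [([331.1, 170.0], 0.68)]
```

View pics/crop1.png

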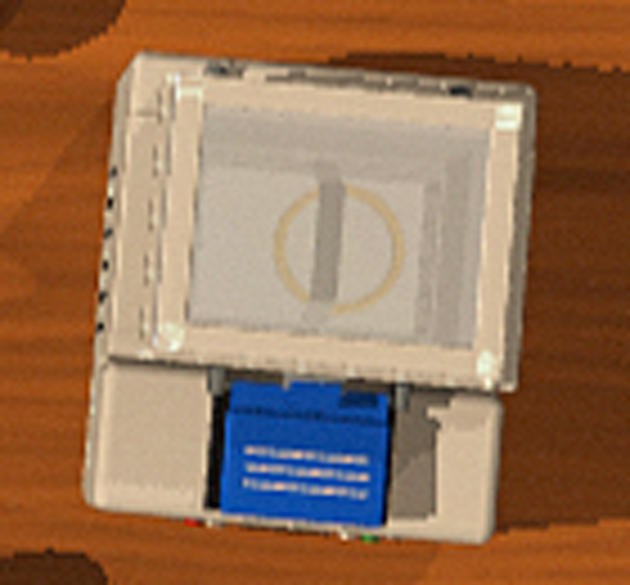

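Tray: centre (0.566, 0.175), yaw −0.347, and its 165 × 210 mm size matches the spec. In the crop the key's top face spans about (225–388, 408–527), with its catch behind it. The handle is at crop (327,235). Next I'll compute the key press point and its tool-frame deltas.

```bash
cat >> h.py <<'E'
from scipy.spatial.transform import Rotation as Ro
def rel(X,yaw,tilt=0):
    o=sensors.get_obs(); r=Ro.from_quat(o["ee_rot"])
    tgt=Ro.from_euler("z",yaw)*Ro.from_euler("y",tilt)*Ro.from_quat([1,0,0,0])
    print("shift",r.inv().apply(np.asarray(X)-o["position"]).round(4),"turn",(r.inv()*tgt).as_rotvec().round(4),"clock",o["clock"])
E
python3 - <<'E'
from h import *
f=lambda x,y:(350+(x+.5)/4.5-.5,180+(y+.5)/4.5-.5)
P={k:ray("top",f(*p),z) for k,p,z in[("fl",(222,514),.112),("fr",(385,526),.112),("bl",(231,409),.112),("br",(389,421),.112),
 ("lidfl",(160,352),.157),("lidfr",(497,387),.157),("deckfl",(85,507),.09),("deckfr",(492,543),.09),("h0",(332,165),.13),("h1",(320,310),.13)]}
for k,v in P.items():print(k,v.round(4))
kt=(P["fl"]+P["fr"]+P["bl"]+P["br"])/4
print("kt",kt, "handle",(P["h0"]+P["h1"])/2)
for a,b in(("fl","fr"),("bl","br"),("lidfl","lidfr"),("deckfl","deckfr")):
    d=P[a]-P[b];print(a,np.hypot(*d[:2]),"yaw",-np.arctan2(d[0],d[1]))
d=P["h0"]-P["h1"];print("hyaw",np.arctan2(d[1],d[0]))
# side check of key: spotter
imaging.camera("side");r=spotter.look_for("key_top","side");print(r,proj("side",kt),proj("top",kt))
print(tri([417.5,282.5],r[0]["pixel"]) if r else 0)
rel([kt[0]-.01,kt[1],.22],-.075)
E
```

```text
fl [ 0.4909 -0.1585  0.112 ]
fr [ 0.4871 -0.2376  0.112 ]
bl [ 0.5419 -0.1621  0.112 ]
br [ 0.538  -0.2389  0.112 ]
lidfl [ 0.5673 -0.1226  0.157 ]
lidfr [ 0.5548 -0.2813  0.157 ]
deckfl [ 0.4921 -0.0937  0.09  ]
deckfr [ 0.4794 -0.2943  0.09  ]
h0 [ 0.6604 -0.2066  0.13  ]
h1 [ 0.5903 -0.2018  0.13  ]
kt [ 0.51445394 -0.19927016  0.112     ] handle [ 0.62534887 -0.20417443  0.13      ]
fl 0.07914508586618144 yaw -0.04813184401303472
bl 0.07691083366899566 yaw -0.05086552471476596
lidfl 0.15912791665776632 yaw -0.0787994331691681
deckfl 0.20101436507577966 yaw -0.06282035138223993
hyaw -0.06771818870001584
[{'pixel': [394.3, 201.8], 'conf': 0.58}, {'pixel': [269.6, 235.3], 'conf': 0.47}, {'pixel': [392.8, 285.3], 'conf': 0.29}] [397.19865762 200.58347437] [417.77293403 283.48575636]
[ 0.51875053 -0.19843008  0.10763982]
shift [ 0.4476 -0.3187  0.0283] turn [ 1.000e-04 -0.000e+00  2.989e-01] clock 0.65
```

The values agree: key top at (0.514, −0.199), cleaner yaw about −0.065, and the handle within 3 mm of where the key puts it. Moving above the key's front half with the fingers shut.

```bash
python3 -m inch '[[[0.03,-0.021,0,0,0,0.02,1],[0.065,-0.046,0,0,0,0.05,1],[0.1,-0.071,0,0,0,0.08,1],[0.135,-0.096,0,0,0,0.11,1],[0.17,-0.121,0,0,0,0.14,1],[0.205,-0.146,0,0,0,0.17,1],[0.24,-0.171,0,0,0,0.2,1],[0.275,-0.195,0,0,0,0.23,1],[0.305,-0.217,0,0,0,0.26,1],[0.32,-0.228,0,0,0,0.29,1]]]' 40
python3 -c "
from h import *
rel([.5065,-.1987,.19],-.065)"
```

```text
clock: 1.65
position: [0.4025, -0.3129, 0.2487]
ee_rot: [1.0, -0.032, 0.001, -0.0]
ft_force: [-0.3, -0.5, -1.1]
grip_width: 0.001
grasp_force: 0.0
shift [ 0.0965 -0.1206  0.0588] turn [-0.0002 -0.0011  0.0018] clock 1.65
```

```bash
python3 -m inch '[[[0.02,-0.03,0,0,0.03,0,1],[0.045,-0.06,0.01,0,0.07,0,1],[0.07,-0.09,0.025,0,0.11,0,1],[0.085,-0.11,0.045,0,0.15,0,1],[0.093,-0.12,0.058,0,0.15,0,1],[0.093,-0.12,0.058,0,0.15,0,1],[0.093,-0.12,0.058,0,0.15,0,1]]]'
python3 -c "
from h import *
cv2.imwrite('pics/side1.png',imaging.camera('side')[100:300,280:500].repeat(3,0).repeat(3,1))
rel([.504,-.1987,.133],-.065,-.15)"
```

```text
clock: 2.35
position: [0.5007, -0.203, 0.1907]
ee_rot: [0.997, -0.033, 0.075, 0.003]
ft_force: [0.0, -1.0, 0.3]
grip_width: 0.0
grasp_force: 0.0
shift [-0.0059 -0.0051  0.0579] turn [ 0.001  -0.0006 -0.0021] clock 2.4
```

View pics/side1.png

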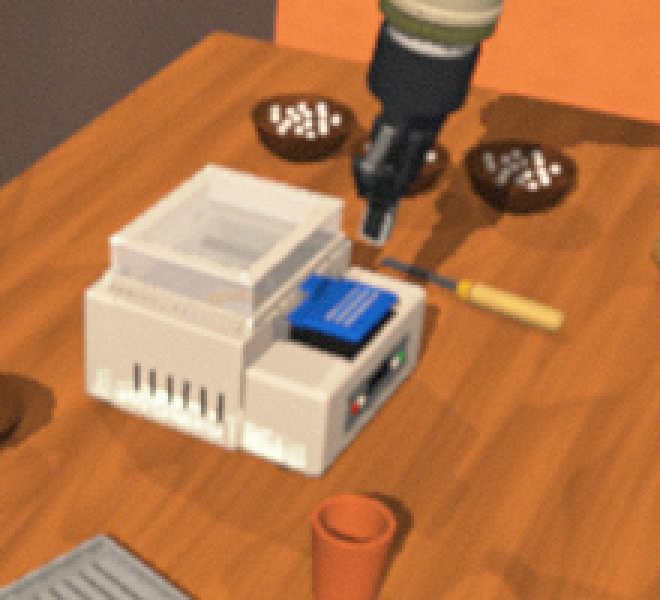

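The side view shows the tip above the key, at crop (375,240), with the body leaning away from the lid. Pressing now.

```bash
python3 -m inch '[[[-0.002,-0.003,0.02,0,0,0,1],[-0.005,-0.005,0.04,0,0,0,1],[-0.006,-0.005,0.054,0,0,0,1],[-0.006,-0.005,0.058,0,0,0,1],[-0.007,-0.005,0.061,0,0,0,1],[-0.007,-0.005,0.064,0,0,0,1],[-0.007,-0.005,0.067,0,0,0,1]]]'
```

```text
clock: 3.1
position: [0.5046, -0.1982, 0.1237]
ee_rot: [0.997, -0.033, 0.075, 0.003]
ft_force: [-1.5, -0.3, 0.5]
grip_width: -0.001
grasp_force: 0.9
```

```bash
python3 -m inch '[[[0,0,0.002,0,0,0,1],[-0.001,0,0.004,0,0,0,1],[-0.001,0,0.006,0,0,0,1],[-0.001,0,0.006,0,0,0,1]]]'
python3 -c "
from h import *
cv2.imwrite('pics/side2.png',imaging.camera('side')[100:300,280:500].repeat(3,0).repeat(3,1))"
```

```text
clock: 3.5
position: [0.5044, -0.1981, 0.1181]
ee_rot: [0.997, -0.033, 0.075, 0.003]
ft_force: [-8.3, 0.8, 15.5]
grip_width: -0.003
grasp_force: 8.4
```

View pics/side2.png

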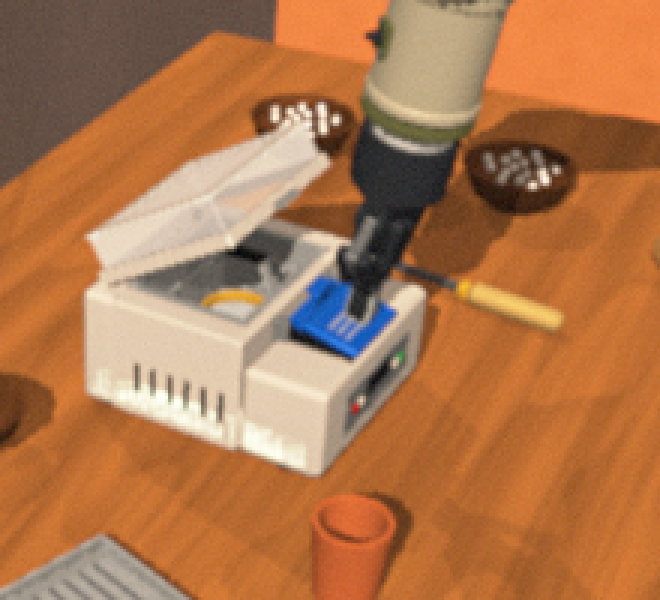

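The key is bottomed and the lid is swinging up, clear of the hand. I'll back off along the tool axis and wait.

```bash
python3 -m inch '[[[0,0,-0.01,0,0,0,1],[0,0,-0.03,0,0,0,1],[0,0,-0.05,0,0,0,1],[0,0,-0.07,0,0,0,-1],[0,0,-0.09,0,0,0,-1],[0,0,-0.11,0,0,0,-1],[0,0,-0.12,0,0,0,-1],[0,0,-0.12,0,0,0,-1],[0,0,-0.12,0,0,0,-1],[0,0,-0.12,0,0,0,-1]]]'
python3 -m inch '[[[0,0,0,0,-0.03,0,-1],[0,0,0,0,-0.06,0,-1],[0,0,0,0,-0.1,0,-1],[0,0,0,0,-0.15,0,-1],[0,0,0,0,-0.15,0,-1],[0,0,0,0,-0.15,0,-1],[0,0,0,0,-0.15,0,-1],[0,0,0,0,-0.15,0,-1],[0,0,0,0,-0.15,0,-1],[0,0,0,0,-0.15,0,-1]]]'
python3 -c "
from h import *
t=imaging.camera('top');cv2.imwrite('pics/top2f.png',t);s=imaging.camera('side');cv2.imwrite('pics/side3f.png',s)
a=cv2.resize(t[150:310,350:490],None,fx=3,fy=3,interpolation=2);b=cv2.resize(s[100:260,280:430],None,fx=3,fy=3,interpolation=2)
cv2.imwrite('pics/both3.png',np.hstack([a,b[:,:370]]))
for c in('top','side'):print(c,spotter.look_for('basket_handle',c)[:2],spotter.look_for('bangle_center',c)[:2])
rel([.627,-.205,.26],-.065)"
```

```text
clock: 4.55
position: [0.4859, -0.1963, 0.2344]
ee_rot: [0.997, -0.033, 0.074, 0.002]
ft_force: [-0.4, 0.1, 0.1]
grip_width: 0.997
grasp_force: 0.0
clock: 5.55
position: [0.4862, -0.1966, 0.2357]
ee_rot: [0.999, -0.033, 0.0, 0.0]
ft_force: [-0.5, 0.3, -0.2]
grip_width: 1.002
grasp_force: 0.0
top [{'pixel': [419.6, 234.2], 'conf': 0.62}] [{'pixel': [436.6, 235.2], 'conf': 0.51}]
side [] []
shift [ 0.1409 -0.0008 -0.0244] turn [ 0.0001 -0.0001 -0.0012] clock 5.85
```

View pics/both3.png

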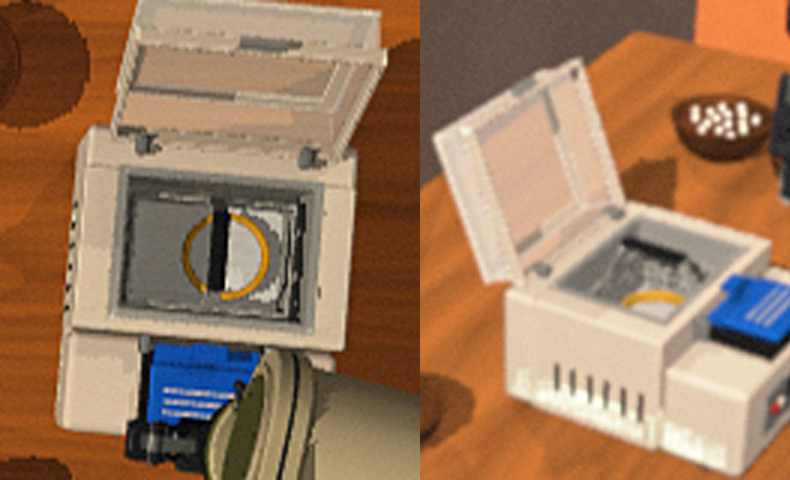

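The lid stands fully open. The handle is the dark bar at top-view crop (217,245) and side-view crop (653,250). Triangulating it.

```bash
python3 - <<'E'
from h import *
out={}
for n,f,roi in(("top","pics/top2f.png",(412,205,434,262)),("side","pics/side3f.png",(340,174,375,190))):
    im=cv2.imread(f); x0,y0,x1,y1=roi
    m=(im[y0:y1,x0:x1].max(2)<48).astype(np.uint8)
    c=max(cv2.findContours(m,0,2)[0],key=cv2.contourArea)
    r=cv2.minAreaRect(c); b=cv2.boxPoints(r)+[x0,y0]; out[n]=b.mean(0); print(n,r[1],b.round(1).tolist())
    if n=="top":
        W=np.array([ray(n,p,.133) for p in b]); print(W.round(4))
X=tri(out["top"],out["side"]);print("tri",X, "ray",ray("top",out["top"],.133))
rel([X[0],X[1],.26],-.065)
E
```

```text
top (5.445451736450195, 27.303953170776367) [[418.7, 245.9], [420.8, 218.7], [426.2, 219.1], [424.1, 246.3]]
[[ 0.5956 -0.1969  0.133 ]
 [ 0.6548 -0.2005  0.133 ]
 [ 0.6542 -0.2123  0.133 ]
 [ 0.595  -0.2086  0.133 ]]
side (18.973661422729492, 2.2135939598083496) [[347.6, 181.2], [348.3, 179.1], [366.3, 185.1], [365.6, 187.2]]
tri [ 0.62603702 -0.20518913  0.12704353] ray [ 0.62485717 -0.20458065  0.133     ]
shift [ 0.14   -0.0006 -0.0244] turn [ 0.0001 -0.0001 -0.0012] clock 5.85
```

```bash
python3 -m inch '[[[0.03,0,0,0,0,0,-1],[0.06,0,0,0,0,0,-1],[0.095,0,0,0,0,0,-1],[0.125,0,0,0,0,0,-1],[0.14,-0.001,0.01,0,0,0,-1],[0.14,-0.001,0.03,0,0,0,-1],[0.14,-0.001,0.05,0,0,0,-1],[0.14,-0.001,0.06,0,0,0,-1],[0.14,-0.001,0.06,0,0,0,-1]]]'
python3 -c "
from h import *
rel([.626,-.205,.128],-.065)
imaging.camera('top')
s=imaging.camera('side');cv2.imwrite('pics/side4.png',cv2.resize(s[60:260,280:480],None,fx=3,fy=3,interpolation=2))"
```

```text
clock: 6.75
position: [0.6253, -0.2047, 0.174]
ee_rot: [0.999, -0.033, -0.001, -0.0]
ft_force: [-0.1, 0.6, 0.1]
grip_width: 1.002
grasp_force: 0.0
shift [0.0009 0.0003 0.046 ] turn [-0.0006  0.0026 -0.0012] clock 6.75
```

View pics/side4.png

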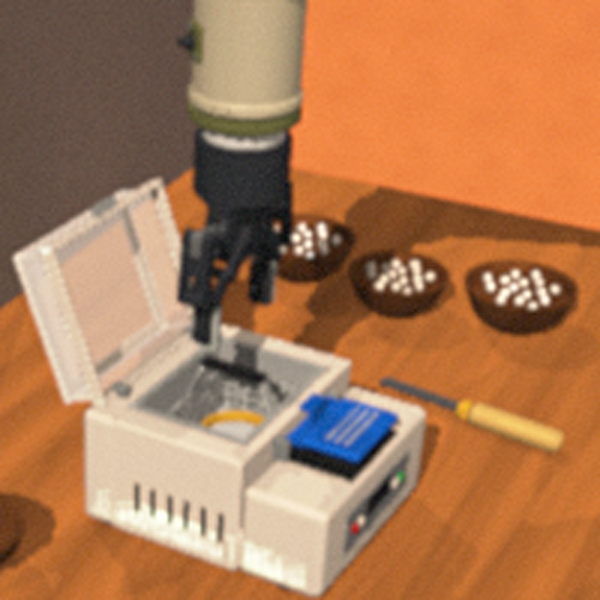

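The open fingers, at (205,330) and (265,290), straddle the handle bar at (240,375), clear of the lid. Descending and closing with 40 N.

```bash
python3 -m inch '[[[0.001,0,0.015,0,0,0,-1],[0.001,0,0.03,0,0,0,-1],[0.001,0,0.042,0,0,0,-1],[0.001,0,0.046,0,0,0,-1],[0.001,0,0.046,0,0,0,0.3],[0.001,0,0.046,0,0,0,1],[0.001,0,0.046,0,0,0,1],[0.001,0,0.046,0,0,0,1],[0.001,0,0.046,0,0,0,1],[0.001,0,0.046,0,0,0,1]]]' 40
```

```text
clock: 7.85
position: [0.6272, -0.2047, 0.1298]
ee_rot: [0.999, -0.033, 0.0, 0.0]
ft_force: [-0.5, 0.4, 0.7]
grip_width: 0.129
grasp_force: 40.0
```

It closed on 11 mm at 40 N, which matches the bar. Lifting.

```bash
python3 -m inch '[[[0,0,-0.006,0,0,0,1],[0,0,-0.016,0,0,0,1],[0,0,-0.03,0,0,0,1],[0,0,-0.045,0,0,0,1],[0,0,-0.06,0,0,0,1],[0,0,-0.075,0,0,0,1],[0,0,-0.09,0,0,0,1],[0,0,-0.102,0,0,0,1],[0,0,-0.11,0,0,0,1],[0,0,-0.11,0,0,0,1]]]' 50
python3 -c "
from h import *
s=imaging.camera('side');cv2.imwrite('pics/side5.png',cv2.resize(s[60:260,260:460],None,fx=3,fy=3,interpolation=2))
rel([.566,.175,.235],-.347)"
```

```text
clock: 8.85
position: [0.6275, -0.2049, 0.2409]
ee_rot: [0.999, -0.033, 0.001, 0.0]
ft_force: [-0.3, 0.4, -2.6]
grip_width: 0.127
grasp_force: 48.7
shift [-0.0862 -0.375   0.0047] turn [ 1.000e-04 -4.000e-04  2.808e-01] clock 8.9
```

View pics/side5.png

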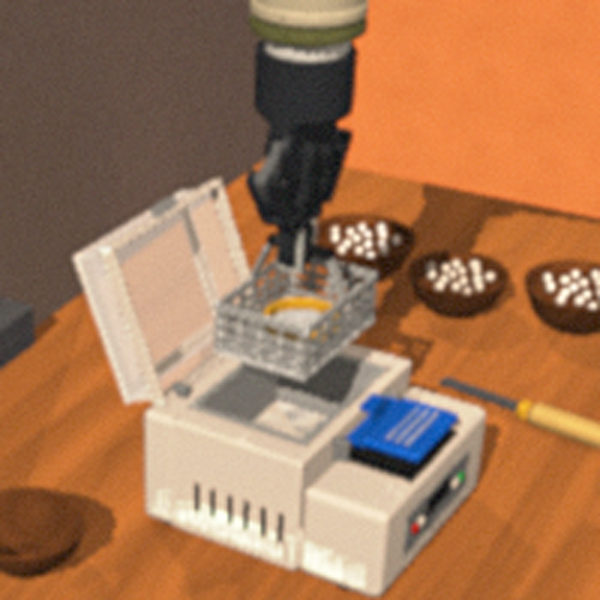

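The basket hangs level above the rim at (295,320) with the bangle in it, and the lid is untouched. Carrying it gently to the tray.

```bash
python3 -m inch '[[[-0.003,-0.008,0,0,0,0,1],[-0.006,-0.025,0,0,0,0.01,1],[-0.011,-0.048,0,0,0,0.03,1],[-0.017,-0.073,0,0,0,0.05,1],[-0.023,-0.098,0,0,0,0.07,1],[-0.029,-0.125,0,0,0,0.09,1],[-0.035,-0.152,0,0,0,0.11,1],[-0.041,-0.178,0,0,0,0.13,1],[-0.046,-0.2,0,0,0,0.14,1],[-0.048,-0.21,0,0,0,0.14,1]]]'
python3 -c "
from h import *
rel([.566,.175,.235],-.347)"
```

```text
clock: 9.9
position: [0.592, 0.0111, 0.2391]
ee_rot: [0.995, -0.101, -0.001, -0.0]
ft_force: [-0.0, -0.3, -2.2]
grip_width: 0.122
grasp_force: 48.7
shift [-0.0585 -0.1553  0.0042] turn [-0.0005  0.0012  0.1442] clock 9.9
```

```bash
python3 -m inch '[[[-0.004,-0.01,0,0,0,0.01,1],[-0.011,-0.03,0,0,0,0.03,1],[-0.02,-0.053,0,0,0,0.05,1],[-0.03,-0.078,0,0,0,0.07,1],[-0.039,-0.103,0,0,0,0.1,1],[-0.048,-0.127,0,0,0,0.12,1],[-0.054,-0.145,0,0,0,0.144,1],[-0.058,-0.155,0,0,0,0.144,1],[-0.058,-0.155,0,0,0,0.144,1],[-0.058,-0.155,0,0,0,0.144,1]]]'
python3 -c "
from h import *
rel([.566,.175,.086],-.347)"
```

```text
clock: 10.9
position: [0.5684, 0.17, 0.2393]
ee_rot: [0.985, -0.175, -0.0, 0.0]
ft_force: [0.7, -0.9, -1.9]
grip_width: 0.127
grasp_force: 48.7
shift [-0.004  -0.004   0.1533] turn [ 0.0009 -0.0002 -0.004 ] clock 10.9
```

```bash
python3 -m inch '[[[-0.002,-0.002,0.01,0,0,0,1],[-0.004,-0.004,0.03,0,0,0,1],[-0.004,-0.004,0.055,0,0,0,1],[-0.004,-0.004,0.08,0,0,0,1],[-0.004,-0.004,0.105,0,0,0,1],[-0.004,-0.004,0.125,0,0,0,1],[-0.004,-0.004,0.138,0,0,0,1],[-0.004,-0.004,0.146,0,0,0,1],[-0.004,-0.004,0.149,0,0,0,1],[-0.004,-0.004,0.149,0,0,0,1]]]'
python3 -m inch '[[[0,0,0.002,0,0,0,1],[0,0,0.004,0,0,0,1],[0,0,0.005,0,0,0,1],[0,0,0.005,0,0,0,1]]]'
```

```text
clock: 11.9
position: [0.5659, 0.1765, 0.0908]
ee_rot: [0.985, -0.174, 0.0, -0.0]
ft_force: [0.4, 0.6, -2.1]
grip_width: 0.122
grasp_force: 48.7
clock: 12.3
position: [0.5656, 0.1766, 0.0856]
ee_rot: [0.985, -0.174, 0.0, 0.0]
ft_force: [-0.2, -0.5, -2.0]
grip_width: 0.124
grasp_force: 48.7
```

```bash
python3 -m inch '[[[0,0,0.001,0,0,0,1],[0,0,0.002,0,0,0,1],[0,0,0.002,0,0,0,1]]]'
```

```text
clock: 12.6
position: [0.5658, 0.1767, 0.0838]
ee_rot: [0.985, -0.174, 0.0, -0.0]
ft_force: [-0.2, -0.2, -0.3]
grip_width: 0.123
grasp_force: 49.0
```

The wrist force has gone from −2.0 N to −0.3 N, so the basket is standing on the floor. Releasing and rising.

```bash
python3 -m inch '[[[0,0,0.0005,0,0,0,1],[0,0,0.0005,0,0,0,0.5],[0,0,0.0005,0,0,0,0],[0,0,0.0005,0,0,0,-0.4],[0,0,0.0005,0,0,0,-0.4],[0,0,0.0005,0,0,0,-0.4]]]'
python3 -m inch '[[[0,0,-0.01,0,0,0,-0.4],[0,0,-0.03,0,0,0,-0.4],[0,0,-0.06,0,0,0,-0.4],[0,0,-0.09,0,0,0,-0.4],[0,0,-0.12,0,0,0,-0.4],[-0.03,0,-0.14,0,0,0,-0.4],[-0.06,0,-0.14,0,0,0,-0.4],[-0.09,0,-0.14,0,0,0,-0.4],[-0.1,0,-0.14,0,0,0,-0.4],[-0.1,0,-0.14,0,0,0,-0.4]]]'
python3 -c "
from h import *
t=imaging.camera('top');s=imaging.camera('side');cv2.imwrite('pics/top6f.png',t)
a=cv2.resize(t[130:330,180:480],None,fx=1.4,fy=1.4);b=s[100:380,200:480]
cv2.imwrite('pics/both6.png',np.hstack([a,b[:,:280]]))"
```

```text
clock: 13.2
position: [0.5657, 0.1765, 0.083]
ee_rot: [0.985, -0.174, 0.0, 0.0]
ft_force: [0.0, 0.1, 0.1]
grip_width: 0.7
grasp_force: 0.0
clock: 14.2
position: [0.471, 0.2115, 0.224]
ee_rot: [0.985, -0.173, 0.001, 0.0]
ft_force: [0.7, -1.1, -0.6]
grip_width: 0.7
grasp_force: 0.0
```

View pics/both6.png

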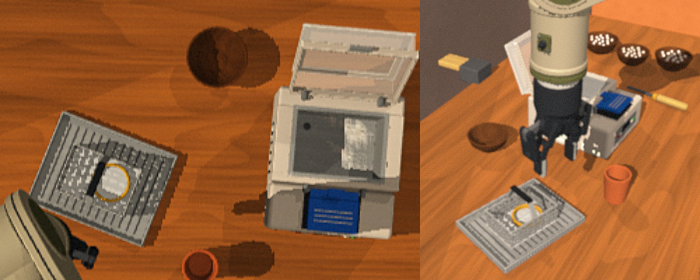

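The basket stands flat in the middle of the tray at (105,178). The bangle lies flat in it at (117,181), the lid is open, and the other things are where they were. Handing in.

```bash
python3 -c "
from workcell import order
print(order.hand_in())"
```

```text
the job is handed in; nothing more can be done
None
```

The job is handed in at about 14 s of robot time: the lid sprang open untouched, and the basket stands flat on the drain tray with the bangle in it and the bystanders unmoved, judging by the last pictures (the hand-in returned no verdict).

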